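# Load a staple strip into a spring magazine and close the rail

### The arm

A 7-joint arm with a two-finger parallel gripper is mounted at the origin on the work surface; the furniture and walls round the work are solid. World frame = base frame: x ahead of the robot, y to its left, z up, the work surface at z = 0. Lengths are in m, angles in rad, forces in N, time in s.
With the tool pointing down it reaches from about 0.425 to 0.925 m from the base axis. Payload 6.8 kg.
Tool frame: the origin (TCP) lies on the front face of the gripper's body, between the roots of the fingers; the fingertips stand 73 mm ahead of it and the grasp point (between the pads) lies 54 mm ahead of it; z points along the fingers, x is the direction in which the jaws open and shut, and the axes are right-handed (so a half turn about z gives the same grasp; the last joint's range is limited). The gripper opens to 85 mm and grips with 20 to 120 N. Pads are 22 mm wide; open, the fingers measure 114 mm over their backs; the gripper's body (76 mm by 85 mm) begins 54 mm behind the grasp point. The pads swing forward as they close: fully open they stand 13 mm farther back than shut.
Start: joints at [-1.273, 0.477, 0.022, 1.555, -0.011, 1.109, -0.083], TCP at [0.266, 0.62, 0.304] pointing down, gripper open.
Joint ranges: [-2.96, 2.96], [-0.34, 2.1], [-1.41, 1.46], [0.24, 2.44], [-1.37, 4.51], [0.17, 1.92], [-2.96, 2.96]. Speed limits (rad/s): [2.39, 2.39, 3.14, 3.14, 3.14, 3.14, 3.14].

### API

Orientations are given as a unit quaternion [w, x, y, z].
In Python, from station import get_obs, read_camera, hand_in gives the robot as it stands. The module is installed in compiled form; this text tells all that it offers.
- The arm moves only by the shell command python3 -m creep 'ROWS' [FORCE]. ROWS is JSON, a list that holds one entry, the list of rows, each a list of 7 numbers: the turn, a rotation vector about the tool's x, y, z in rad, then the shift along the tool's x, y, z in m, then the finger opening in m, from 0 to 0.0854. A call has 1 to 20 rows; each row shifts and turns the pose as measured when the row begins, along the tool's axes as they then stand; what a row does not reach is not made up. A row lasts 1/12 s, in which the tool goes at most 41.7 mm and 7.16 degrees, less where a joint would pass 70% of its speed; a pose out of reach is approached as far as the arm can. A call is refused whole if a number of a shift passes 0.0417 or a number of a turn 0.125, either way. A call with a gripper value outside its range is refused whole. The fingers move at their own pace and stop on an object; FORCE is the grip in N (left out, the last holds). Time passes only in rows, so rows that do not move let the fingers close. It gives the time, the measured TCP pose, the force and the opening at its end, in the units of the state.
- get_obs(): the state, without advancing time (a new reading comes with each control period).
- read_camera(name): name is "scene" or "top" or "wrist"; returns a dict with "color" (420x560x3 uint8, red, green, blue), "range_z" (420x560 float32, m along the optical axis (not along the pixel's ray), 0 where there is no reading), "fovy" (degrees; the focal length in pixels is half the picture's height over the tangent of half this angle, whatever the lens; pixels are square), "cx", "cy" (the principal point, pixels), "rvec" (rotation vector, rad) and "tvec" (3), from world to camera coordinates, as OpenCV has them. Camera axes: x right, y down, z forward; pixel columns grow to the right and rows downward; lengths in m; the calibration is good to about 2 mm. A picture is of the moment at which its call begins.
- hand_in(): hands the job in, once; it reports no verdict.
The state is a dict: "t": time; "q": joint angles; "joint_vel": joint speeds; "joint_torque": joint torques, N m; "eef_pos": TCP position; "tool_rot": TCP orientation; "contact_force": force on the tool from outside, world axes, zero at the start; "torque": the same for the moment, N m; "gripper_width": opening from 0.0 (shut) to 1.0 (fully open).
Only numpy, scipy, OpenCV 4.12 (cv2) and the standard library are available. Lean on these libraries where they do the work, as an engineer would, in place of code of your own. Each camera call takes 0.05 s, during which the arm holds its last target.

### The job

Load the long copper staple strip into the open staple magazine on the bench: push its end against the spring follower until its other end clears the nose lip, set it down in the channel so the spring holds it behind the lip, and let go. Then slide the steel cover rail fully shut over the strip. Leave the short leftover strip and the other things on the bench where they are.

Things in the scene. Friction and masses are not known exactly. Their poses are not given: they have to be found in the camera images.
- staple_strip: Strip to load: copper-coloured glued wide staples, an upside-down U, 90 long (x) x 18 wide (y) x 32 mm tall (z), 60 to 130 g, standing on its legs on the bench. Origin: middle of its underside. Ends alike. Grip it from above across the 18 mm, by its top 15 mm at most (walls enclose the lower 12 mm once seated), near mid-length.
- short_strip: Leftover stub of the same kind of strip, only 35 long (its x) x 18 wide x 32 mm tall, too short to use. Origin in the middle of its underside. To be left where it lies.
- magazine: Fixed grey staple magazine on a plywood board, 256 x 84 x 14 mm (x = -62 to +194 mm). Origin on the bench below the middle of a seated strip; x runs along the channel from nose lip to spring housing, y across, z up. A seated strip spans x = -45 mm (at the lip) to +45 mm (at the follower), centred on y = 0, underside 26 mm and top 58 mm above the bench.
- channel_seat (a point): Point on the channel floor where the middle of a seated strip's underside belongs: 26 mm above the bench, over the magazine's origin, same axes. The side walls, x = -52 to +55 mm, stand 24 mm apart for their lower 5 mm, then flare out to 33 mm apart at 12 mm above the floor; 38 mm wide outside.
- follower (a joint): Spring follower's travel, m: 0 released, face at magazine x = +25 mm (only 70 mm free to the lip); grows as it is pushed towards the housing, at most 0.032; about 1.5 N at 0, 2.7 N at 0.023, towards the lip. Reads about 0.020 with the strip seated. So hold the strip just above the lip, sticking out over it, push to 0.022-0.030, then lower it.
- rail (a joint): Steel cover rail, 127 x 34 x 4 mm, underside 61 mm above the bench, sliding along magazine x. In m: 0 fully shut (front edge at x = -52 mm), 0.125 fully open; starts at 0.108 or more, front edge beyond x = +55 mm. Stays where left; friction 1.5 N. Passes 3 mm above a strip that is fully down, jams on one that is not.
- rail_tab (a point): Top centre of the black finger tab standing on the rail: 34 long (along the rail) x 12 wide x 26 mm tall, top 91 mm above the bench. At magazine x = -18 mm + the rail's value. Grip it across its 12 mm width from above, or push it.
- tape_roll: Roll of pale masking tape lying flat, 96 mm across, 25 mm tall; origin at the centre of its underside. Bystander.
- dog: Turned beech bench dog standing on its head, 29 mm across, 65 mm tall; origin at the centre of its underside. Bystander; tips easily.
- nose_lip (a point): Top middle of the steel lip that closes the channel's nose end: x = -52 to -45 mm in the magazine frame, its top 8 mm above the channel floor (34 mm above the bench).
- housing_mouth (a point): Top front edge, middle, of the grey spring housing: at magazine x = +58 mm, 60 mm above the bench; the housing is 43 mm wide, runs to x = +184 mm and carries rail guides up to 69 mm.
- follower_face (a point): Middle of the black follower's face, which looks to magazine -x; the face is 18 wide and spans 2 to 33 mm above the channel floor; this point is 14 mm above the floor.
Mind the look-alikes: they are no part of the job. What is meant by the staple_strip is not purple, and is the larger of those in its own colour.

How it is judged:
On the way:
1. the strip is down in the channel behind the lip with the follower pressing on it, while the rail is still open (z of staple_strip in the frame of channel_seat between -0.003 and 0.003 m and x of staple_strip in the frame of channel_seat between -0.005 and 0.005 m and y of staple_strip in the frame of channel_seat between -0.0045 and 0.0045 m and angle between the x axis of staple_strip and the x axis of magazine, either way round below 0.1 rad and angle between staple_strip's own z axis and vertical below 0.1 rad and value of joint follower between 0.014 and 0.026 m and value of joint rail above 0.08 m), for 0.2 s.
At the end, for the whole second after the job is handed in: The long strip lies flat on the channel floor (underside within 3 mm of it), within 5 mm lengthwise and 4.5 mm sideways of its seat, along the channel within 0.1 rad and upright, the follower pressed back by it (0.014 to 0.026), the cover rail shut to within 5 mm, everything at rest (z of staple_strip in the frame of channel_seat between -0.003 and 0.003 m and x of staple_strip in the frame of channel_seat between -0.005 and 0.005 m and y of staple_strip in the frame of channel_seat between -0.0045 and 0.0045 m and angle between the x axis of staple_strip and the x axis of magazine, either way round below 0.1 rad and angle between staple_strip's own z axis and vertical below 0.1 rad and value of joint follower between 0.014 and 0.026 m and value of joint rail below 0.005 m and linear speed of staple_strip below 0.02 m/s); the robot touches nothing.
It fails at once if the short leftover strip is moved more than 3 cm (distance of short_strip from where it was at the start of the episode above 0.03 m).
It fails at once if the tape roll or the bench dog is moved more than 4 cm, or the dog knocked over (distance of any of tape_roll, dog from where it was at the start of the episode above 0.04 m or angle between dog's own z axis and vertical above 0.5 rad).
It also fails if it takes over 64 s, if anything falls off the work surface, if the arm or the gripper's body presses on something with over 40 N, if the wrist force passes 120 N, or if a joint passes its speed limit or range.

## Working session

There is one attempt and no reset: what is moved stays moved. The work goes in short steps, Python scripts to look and compute and a shell command to move; the robot and the scene stay as the last step left them, time stands still between calls to the robot, and variables do not carry over. Pictures are saved under pics/ and viewed, and the job is handed in when it is done.

```bash
mkdir -p pics; cat > h.py <<'E'
import numpy as np, cv2
from station import get_obs, read_camera
from scipy.spatial.transform import Rotation as R
def cam(n):
    c=read_camera(n); f=c["color"].shape[0]/2/np.tan(np.radians(c["fovy"])/2)
    c["K"]=np.array([[f,0,c["cx"]],[0,f,c["cy"]],[0,0,1]]); c["Rm"]=cv2.Rodrigues(np.array(c["rvec"],float))[0]; c["t"]=np.array(c["tvec"],float).ravel(); return c
def cloud(c):
    v,u=np.mgrid[:420,:560]; z=c["range_z"]; K=c["K"]
    P=np.stack([(u-K[0,2])/K[0,0]*z,(v-K[1,2])/K[1,1]*z,z],-1)
    return (P-c["t"])@c["Rm"]
def ray(c,u,v,h):
    d=np.linalg.inv(c["K"])@[u,v,1]; d=c["Rm"].T@d; o=-c["Rm"].T@c["t"]
    return o+d*(h-o[2])/d[2]
def save(c,n): cv2.imwrite("pics/"+n,c["color"][:,:,::-1])
E
python3 - <<'E'
from h import *
o=get_obs(); print(o)
for n in ["scene","top","wrist"]:
    c=cam(n); save(c,n+"0.png"); np.savez(n+"0.npz",**c); print(n,c["K"],-c["Rm"].T@c["t"],c["Rm"][2])
E
```

```text
{'t': 0.0, 'q': array([-1.27306945,  0.47780265,  0.02232412,  1.55646902, -0.01153274,
        1.10931749, -0.08306628]), 'joint_vel': array([ 3.70551333e-04, -8.97075085e-06, -9.57114662e-04,  6.83432454e-05,
       -8.64435571e-04, -3.11872251e-05,  1.03426926e-03]), 'joint_torque': array([-1.36814703e-05, -5.96448290e+01,  1.60756577e+00, -2.81196839e+01,
        1.23274143e-02,  9.52168659e-03,  7.80283624e-07]), 'eef_pos': array([0.26627895, 0.6197426 , 0.30291617]), 'tool_rot': array([ 5.56404943e-04,  8.35083049e-01,  5.50123102e-01, -7.50900503e-04]), 'contact_force': array([-0.58223571, -0.27013915,  0.69733173]), 'torque': array([ 0.01554742,  0.04517816, -0.02124511]), 'gripper_width': 1.0030486342302605}
scene [[442.72366827   0.         278.05952925]
 [  0.         442.72366827 204.36997753]
 [  0.           0.           1.        ]] [-0.07712089  0.60156228  0.44834793] [ 0.67084366 -0.63423083 -0.38434364]
top [[389.20287624   0.         276.21268985]
 [  0.         389.20287624 208.41075729]
 [  0.           0.           1.        ]] [ 0.46149694 -0.01370063  0.91817642] [ 1.23564697e-01 -1.99382694e-05 -9.92336518e-01]
wrist [[346.2992307    0.         283.34664514]
 [  0.         346.2992307  205.18029444]
 [  0.           0.           1.        ]] [0.19829574 0.64940946 0.37260156] [ 0.2679933  -0.11592193 -0.9564213 ]
```

View pics/scene0.png

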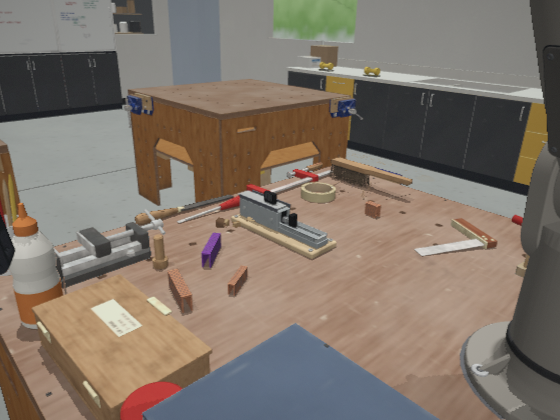

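View pics/top0.png

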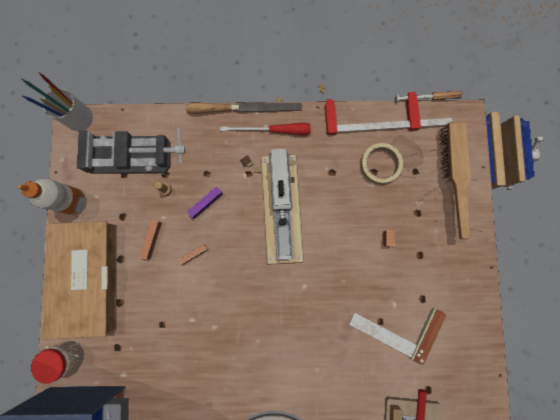

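View pics/wrist0.png

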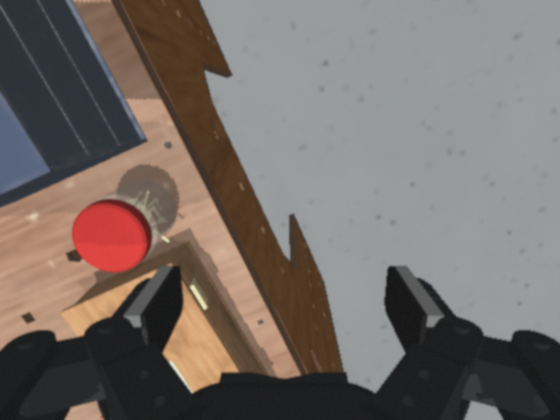

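The top picture shows the magazine at about (282,208), with its nose end at the bottom. The large copper strip is near (150,240). There is a smaller look-alike at (194,255) and a short stub at (390,238). The purple strip is at (205,203), the dog at (163,187) and the tape at (382,163). Next I'll measure these.

```bash
python3 - <<'E'
from h import *
c=dict(np.load("top0.npz")); P=cloud(c); hsv=cv2.cvtColor(c["color"],cv2.COLOR_RGB2HSV)
for n,(u,v) in dict(big=(150,240),small=(194,255),stub=(390,238)).items():
    print(n,hsv[v,u],c["color"][v,u],P[v,u].round(3))
h=P[...,2]
for n,(u0,u1,v0,v1) in dict(big=(130,172,215,265),small=(172,215,240,268),stub=(375,405,225,252),purple=(180,225,183,222)).items():
    m=np.zeros(h.shape,bool); m[v0:v1,u0:u1]=True
    m&=(h>0.012)
    p=P[m]; top=np.percentile(p[:,2],80); q=p[p[:,2]>top-0.008]
    r=cv2.minAreaRect(q[:,:2].astype(np.float32)*1000); print(n,m.sum(),"top",top.round(4),"cen",np.round(r[0],1),np.round(r[1],1),round(r[2],1))
# crop enlarged
im=c["color"][:,:,::-1]
cv2.imwrite("pics/mag0.png",cv2.resize(im[145:270,240:325],None,fx=4.6,fy=4.6,interpolation=cv2.INTER_CUBIC))
cv2.imwrite("pics/str0.png",cv2.resize(im[170:275,120:225],None,fx=5.6,fy=5.6,interpolation=cv2.INTER_CUBIC))
s=dict(np.load("scene0.npz"))["color"][:,:,::-1]
cv2.imwrite("pics/smag0.png",cv2.resize(s[180:260,220:345],None,fx=6,fy=6,interpolation=cv2.INTER_CUBIC))
E
```

```text
big [ 10 123 170] [170 116  88] [0.503 0.274 0.032]
small [ 11 108 165] [165 121  95] [0.468 0.175 0.025]
stub [ 11 116 174] [174 124  95] [ 0.501 -0.271  0.033]
big 426 top 0.0338 cen [463.9 143.4] [301.3  89.2] 72.6
small 187 top 0.0252 cen [474.6  98.6] [ 38.  222.9] 3.0
stub 168 top 0.0338 cen [ 491.2 -147.4] [ 35.6 271.5] 5.0
purple 377 top 0.0338 cen [515.4  89.8] [215.6  89.3] 40.0
```

View pics/mag0.png

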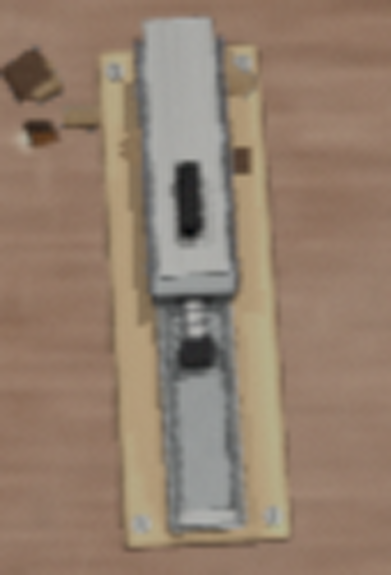

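View pics/str0.png

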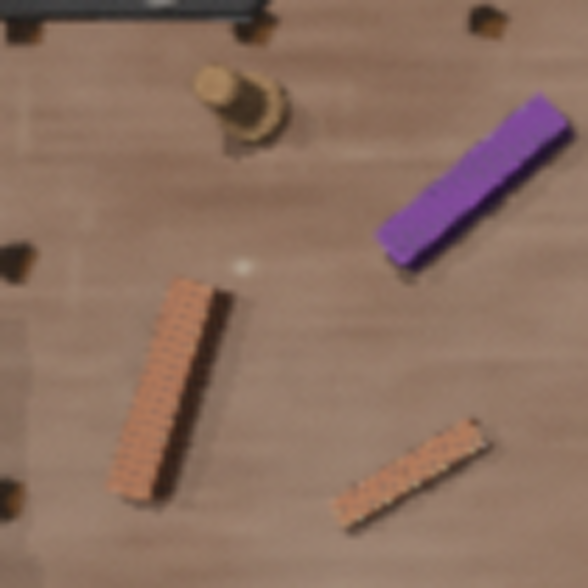

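View pics/smag0.png

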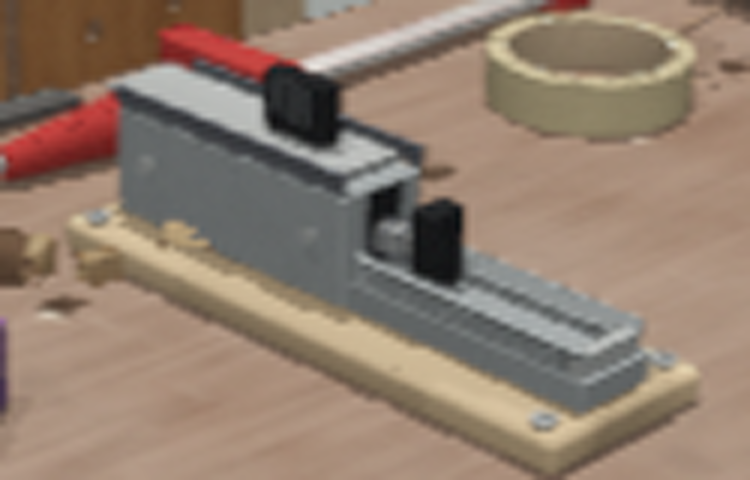

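```bash
python3 - <<'E'
from h import *
c=dict(np.load("top0.npz")); rgb=c["color"]; hsv=cv2.cvtColor(rgb,cv2.COLOR_RGB2HSV)
s=5.6
print("strip ray corners")
q=np.array([ray(c,120+(u+.5)/s-.5,170+(v+.5)/s-.5,0.032)[:2] for u,v in [(175,280),(215,290),(150,500),(110,488)]]); print(q.round(4), np.linalg.norm(q[0]-q[1]),np.linalg.norm(q[1]-q[2]),q.mean(0))
m=((rgb[...,0].astype(int)>135)&(hsv[...,1]>105)&(hsv[...,0]<16)).astype(np.uint8)
mm=np.zeros_like(m); mm[210:268,130:172]=m[210:268,130:172]
n,l,st,ce=cv2.connectedComponentsWithStats(mm); k=1+np.argmax(st[1:,4]); v,u=np.where(l==k); 
w=np.array([ray(c,a,b,0.032)[:2] for a,b in zip(u,v)])*1000
r=cv2.minAreaRect(w.astype(np.float32)); ev,V=np.linalg.eigh(np.cov(w.T)); print(len(u),r,w.mean(0),np.sqrt(12*ev),np.degrees(np.arctan2(V[1,1],V[0,1])))
# board
s=4.6
pts=[(100,55),(255,48),(288,540),(127,547)]
q=np.array([ray(c,240+(a+.5)/s-.5,145+(b+.5)/s-.5,0.014)[:2] for a,b in pts]); print(q.round(4),[np.linalg.norm(q[i]-q[(i+1)%4]).round(4) for i in range(4)])
d=(q[0]+q[1]-q[2]-q[3])/2; d/=np.linalg.norm(d); print("magx dir deg",np.degrees(np.arctan2(d[1],d[0])),"origin est", q.mean(0)-d*0.066)
o=q.mean(0)-d*0.066; n2=np.array([-d[1],d[0]])
def mg(name,a,b,h):
    p=ray(c,240+(a+.5)/s-.5,145+(b+.5)/s-.5,h)[:2]-o; print(name,(p@d).round(4),(p@n2).round(4))
mg("lip front bottomedge mid",208,526,.034)
mg("lip back",208,512,.034)
mg("tab c",189,195,.091)
mg("foll top front",197,364,.059)
mg("rail front L",155,276,.065);mg("rail front R",232,270,.065)
mg("hous corner L",152,296,.060);mg("R",232,296,.060)
mg("wallL",168,450,.038);mg("wallR",242,450,.038)
P=cloud(c)
print("dog"); 
for nm,(u0,u1,v0,v1) in dict(dog=(150,178,172,200)).items():
    p=P[v0:v1,u0:u1].reshape(-1,3);p=p[p[:,2]>.04];print(np.median(p,0))
E
```

```text
strip ray corners
[[0.5496 0.2734]
 [0.5453 0.2569]
 [0.4606 0.281 ]
 [0.4656 0.2973]] 0.017002197745258133 0.08808365118563684 [0.50528239 0.27712947]
291 ((505.5890808105469, 278.3638610839844), (16.964263916015625, 89.4332046508789), 73.98867797851562) [505.55883259 278.35581361] [16.90007313 89.35043509] 164.0509989981705
[[ 0.6989  0.0202]
 [ 0.7016 -0.0601]
 [ 0.4491 -0.072 ]
 [ 0.4466  0.0085]] [np.float64(0.0803), np.float64(0.2528), np.float64(0.0806), np.float64(0.2526)]
magx dir deg 2.6706487005843433 origin est [ 0.50810832 -0.02894705]
lip front bottomedge mid -0.0516 -0.0004
lip back -0.0448 -0.0008
tab c 0.1029 0.0002
foll top front 0.0261 0.0007
rail front L 0.0691 0.0184
rail front R 0.0698 -0.0188
hous corner L 0.0601 0.0204
R 0.0579 -0.0182
wallL -0.0135 0.017
wallR -0.0157 -0.0192
dog
[0.62297892 0.24567551 0.06375802]
```

```bash
cat > go.py <<'E'
from h import *
import sys
# python3 go.py x y z jawyaw_deg : shift in CURRENT tool axes, and shift in axes after the turn
x,y,z,a=map(float,sys.argv[1:5]); o=get_obs(); q=o["tool_rot"]; r=R.from_quat([q[1],q[2],q[3],q[0]])
a=np.radians(a); X=np.array([np.cos(a),np.sin(a),0]); Z=np.array([0,0,-1.]); T=R.from_matrix(np.stack([X,np.cross(Z,X),Z],1))
d=np.array([x,y,z])-o["eef_pos"]
print("t",round(o["t"],2),"pos",o["eef_pos"].round(4),"F",o["contact_force"].round(1),"w",(o["gripper_width"]*.0854).round(4))
print("turn rotvec",(r.inv()*T).as_rotvec().round(4),"shift now",r.inv().apply(d).round(4),"shift after",T.inv().apply(d).round(4))
E
python3 go.py 0.5055 0.278 0.22 74.05
```

```text
Traceback (most recent call last):
  File "go.py", line 7, in <module>
    print("t",round(o["t"],2),"pos",o["eef_pos"].round(4),"F",o["contact_force"].round(1),"w",(o["gripper_width"]*.0854).round(4))
                                                                                              ^^^^^^^^^^^^^^^^^^^^^^^^^^^^^^^^
AttributeError: 'float' object has no attribute 'round'
```

```bash
python3 - <<'E'
from h import *
c=dict(np.load("top0.npz"));P=cloud(c)
for u,v in [(80,240),(105,250),(45,195),(50,365),(80,400),(60,410)]: print(u,v,np.median(P[v-2:v+3,u-2:u+3].reshape(-1,3),0).round(3))
E
```

```text
80 240 [0.503 0.417 0.065]
105 250 [0.481 0.36  0.064]
45 195 [0.591 0.452 0.145]
50 365 [0.248 0.452 0.091]
80 400 [0.179 0.388 0.09 ]
60 410 [0.18  0.399 0.142]
```

```bash
sed -i 's/(o\["gripper_width"\]\*.0854).round(4)/round(float(o["gripper_width"])*.0854,4)/' go.py; python3 go.py 0.5055 0.278 0.22 74.05
```

```text
t 0.15 pos [0.2664 0.6199 0.3032] F [-0.1  0.4  0.6] w 0.0853
turn rotvec [ 0.      0.0013 -0.1274] shift now [-0.2196  0.3547  0.0835] shift after [-0.263   0.3239  0.0832]
```

```bash
python3 -m creep '[[[0,0,-0.064,0,0,0,0.05],[0,0,-0.064,0,0,0,0.05],[0,0,0,-0.022,0.027,0.003,0.05],[0,0,0,-0.022,0.027,0.003,0.05],[0,0,0,-0.022,0.027,0.003,0.05],[0,0,0,-0.022,0.027,0.003,0.05],[0,0,0,-0.022,0.027,0.003,0.05],[0,0,0,-0.022,0.027,0.003,0.05],[0,0,0,-0.022,0.027,0.003,0.05],[0,0,0,-0.022,0.027,0.003,0.05],[0,0,0,-0.022,0.027,0.003,0.05],[0,0,0,-0.022,0.027,0.003,0.05],[0,0,0,-0.022,0.027,0.003,0.05]]]' 40; python3 go.py 0.5055 0.278 0.22 74.05
```

```text
t: 1.23
eef_pos: [0.4884, 0.3028, 0.2639]
tool_rot: [-0.002, 0.79, 0.613, -0.003]
contact_force: [0.3, 0.7, 0.4]
gripper_width: 0.591
t 1.23 pos [0.4884 0.3028 0.2639] F [0.3 0.7 0.4] w 0.0504
turn rotvec [-0.0074  0.0029  0.027 ] shift now [-0.0196  0.0231  0.0437] shift after [-0.0191  0.0233  0.0439]
```

```bash
python3 -m creep '[[[-0.0074,0.003,0.027,-0.01,0.012,0.02,0.05],[0,0,0,-0.01,0.012,0.024,0.05],[0,0,0,0,0,0,0.05],[0,0,0,0,0,0,0.05]]]' 40; python3 go.py 0.5055 0.278 0.22 74.05; python3 - <<'E'
from h import *
for n in ["wrist","top"]:
    c=cam(n); save(c,n+"1.png"); np.savez(n+"1.npz",**c)
E
```

```text
t: 1.57
eef_pos: [0.5129, 0.2651, 0.2185]
tool_rot: [0.003, 0.803, 0.595, 0.0]
contact_force: [0.1, 0.5, 0.0]
gripper_width: 0.585
t 1.57 pos [0.5129 0.2651 0.2185] F [0.1 0.5 0. ] w 0.0499
turn rotvec [ 0.0046  0.0025 -0.0171] shift now [ 0.0102 -0.0109 -0.0016] shift after [ 0.0104 -0.0107 -0.0015]
```

View pics/wrist1.png

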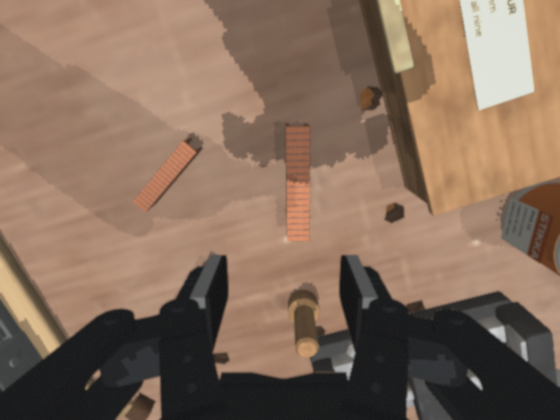

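The wrist picture shows the copper strip from about (297,125) to (298,240), with the dog at (304,320). I'll measure it again from this view.

```bash
cat > strip.py <<'E'
from h import *
import sys
def meas(c,h,roi):
    rgb=c["color"].astype(int); hsv=cv2.cvtColor(c["color"],cv2.COLOR_RGB2HSV)
    u0,u1,v0,v1=roi; m=np.zeros((420,560),np.uint8)
    m[v0:v1,u0:u1]=((hsv[...,1]>120)&(hsv[...,0]<12)&(rgb[...,0]>75))[v0:v1,u0:u1]
    m=cv2.morphologyEx(m,cv2.MORPH_OPEN,np.ones((3,3),np.uint8))
    n,l,st,ce=cv2.connectedComponentsWithStats(m); k=1+np.argmax(st[1:,4]); v,u=np.where(l==k)
    w=np.array([ray(c,a,b,h)[:2] for a,b in zip(u,v)])*1000
    r=cv2.minAreaRect(w.astype(np.float32)); ev,V=np.linalg.eigh(np.cov(w.T))
    print(st[k],"rect",np.round(r[0],1),np.round(r[1],1),"mean",w.mean(0).round(1),"yaw",round(float(np.degrees(np.arctan(V[1,1]/V[0,1]))),2),"size",np.sqrt(12*ev).round(1))
if __name__=="__main__":
    c=dict(np.load("wrist1.npz")); meas(c,0.032,(265,330,105,255))
E
python3 strip.py; python3 go.py 0.5055 0.278 0.14 74.05
```

```text
[286 125  23   7 123] rect [464.6 290.1] [16.   4.2] mean [465.2 290.4] yaw 75.38 size [ 3.9 17.1]
t 1.67 pos [0.5125 0.2658 0.219 ] F [ 0.3 -0.1  0.5] w 0.0499
turn rotvec [ 0.0048  0.0023 -0.0155] shift now [ 0.0098 -0.0106  0.0789] shift after [ 0.0098 -0.0101  0.079 ]
```

```bash
python3 - <<'E'
from h import *
c=dict(np.load("wrist1.npz"))
# corner pixels read from picture of strip top
hsv=cv2.cvtColor(c["color"],cv2.COLOR_RGB2HSV)
m=np.zeros((420,560),np.uint8); m[105:255,265:330]=(hsv[105:255,265:330,1]>105)&(hsv[105:255,265:330,0]<13)
m=cv2.morphologyEx(m,cv2.MORPH_CLOSE,np.ones((5,5),np.uint8));m=cv2.morphologyEx(m,cv2.MORPH_OPEN,np.ones((5,5),np.uint8))
n,l,st,ce=cv2.connectedComponentsWithStats(m); k=1+np.argmax(st[1:,4]); print(st[k])
v,u=np.where(l==k); w=np.array([ray(c,a,b,.032)[:2] for a,b in zip(u,v)])*1000
r=cv2.minAreaRect(w.astype(np.float32)); print(r)
for uv in [(297,125),(298,240)]: print(ray(c,*uv,.032))
E
```

```text
[ 285  125   25  116 2730]
((505.77154541015625, 278.2490234375), (17.9532470703125, 89.73978424072266), 74.3118896484375)
[0.46255423 0.29072241 0.032     ]
[0.54886036 0.26635485 0.032     ]
```

The two views agree: centre (0.5057, 0.278), size 90 x 18 mm, jaw angle 74.2°. Next I'll align over the strip and go down.

```bash
python3 -m creep '[[[0.005,0.002,-0.016,0.006,-0.006,0.02,0.05],[0,0,0,0.003,-0.004,0.02,0.05],[0,0,0,0,0,0.02,0.05],[0,0,0,0,0,0.01,0.05],[0,0,0,0,0,0,0.05],[0,0,0,0,0,0,0.05]]]' 40; python3 go.py 0.5057 0.2781 0.09 74.2
```

```text
t: 2.17
eef_pos: [0.5049, 0.2881, 0.1532]
tool_rot: [-0.002, 0.794, 0.607, 0.006]
contact_force: [0.2, 0.1, 1.1]
gripper_width: 0.588
t 2.17 pos [0.5049 0.2881 0.1532] F [0.2 0.1 1.1] w 0.0502
turn rotvec [ 0.0039 -0.0118  0.0103] shift now [-0.0102  0.0032  0.0631] shift after [-0.0094  0.0035  0.0632]
```

```bash
python3 -m creep '[[[0,0,0,0,0,0,0.05],[0,0,0,0,0,0,0.05]]]'; python3 go.py 0.5057 0.2781 0.09 74.2;  python3 -m creep '[[[0.004,-0.012,0.01,-0.009,0.003,0,0.05],[0,0,0,0,0,0,0.05]]]'; python3 go.py 0.5057 0.2781 0.09 74.2;python3 -m creep '[[[0,0,0,0,0,0,0.05]]]'; python3 go.py 0.5057 0.2781 0.09 74.2
```

```text
t: 2.33
eef_pos: [0.5053, 0.2895, 0.1552]
tool_rot: [-0.002, 0.794, 0.608, 0.007]
contact_force: [0.2, 0.4, 0.7]
gripper_width: 0.587
t 2.33 pos [0.5053 0.2895 0.1552] F [0.2 0.4 0.7] w 0.0501
turn rotvec [ 0.0053 -0.0141  0.0116] shift now [-0.0118  0.003   0.065 ] shift after [-0.0109  0.0035  0.0652]
t: 2.5
eef_pos: [0.5067, 0.2799, 0.157]
tool_rot: [0.0, 0.797, 0.604, 0.002]
contact_force: [0.7, -1.4, 0.3]
gripper_width: 0.581
t 2.5 pos [0.5067 0.2799 0.157 ] F [ 0.7 -1.4  0.3] w 0.0497
turn rotvec [ 0.0029 -0.0032  0.0011] shift now [-0.0022 -0.0006  0.067 ] shift after [-0.002  -0.0005  0.067 ]
t: 2.58
eef_pos: [0.5071, 0.2797, 0.1577]
tool_rot: [0.0, 0.797, 0.603, 0.003]
contact_force: [-0.7, -0.1, 1.2]
gripper_width: 0.587
t 2.58 pos [0.5071 0.2797 0.1577] F [-0.7 -0.1  1.2] w 0.0501
turn rotvec [ 0.0036 -0.004   0.0004] shift now [-0.0022 -0.0012  0.0677] shift after [-0.0019 -0.0009  0.0677]
```

```bash
python3 -m creep '[[[0.003,-0.004,0,-0.002,-0.001,0.02,0.05],[0,0,0,0,0,0.02,0.05],[0,0,0,0,0,0.01,0.05],[0,0,0,0,0,0.001,0.05]]]'; python3 go.py 0.5057 0.2781 0.09 74.2
```

```text
t: 2.92
eef_pos: [0.5084, 0.2778, 0.1083]
tool_rot: [0.001, 0.798, 0.602, 0.003]
contact_force: [-0.5, -0.3, 0.3]
gripper_width: 0.584
t 2.92 pos [0.5084 0.2778 0.1083] F [-0.5 -0.3  0.3] w 0.0498
turn rotvec [ 0.0052 -0.0045 -0.0024] shift now [-0.0005 -0.0028  0.0182] shift after [-0.0004 -0.0027  0.0183]
```

```bash
python3 -m creep '[[[0.005,-0.004,-0.002,-0.001,-0.003,0.012,0.05],[0,0,0,0,0,0.007,0.05],[0,0,0,0,0,0.001,0.05]]]'; python3 go.py 0.5057 0.2781 0.09 74.2
```

```text
t: 3.17
eef_pos: [0.5057, 0.2777, 0.0876]
tool_rot: [-0.0, 0.798, 0.603, 0.001]
contact_force: [0.4, -0.1, -0.2]
gripper_width: 0.586
t 3.17 pos [0.5057 0.2777 0.0876] F [ 0.4 -0.1 -0.2] w 0.0501
turn rotvec [ 0.0005 -0.0009 -0.0008] shift now [ 0.0004 -0.0001 -0.0024] shift after [ 0.0004 -0.0001 -0.0024]
```

```bash
python3 -m creep '[[[0,0,0,0,0,-0.002,0.015],[0,0,0,0,0,0,0.01],[0,0,0,0,0,0,0.01],[0,0,0,0,0,0,0.01],[0,0,0,0,0,0,0.01],[0,0,0,0,0,0,0.01]]]' 60; python3 go.py 0.5057 0.2781 0.09 74.2
```

```text
t: 3.67
eef_pos: [0.5063, 0.2783, 0.0912]
tool_rot: [-0.0, 0.798, 0.603, 0.001]
contact_force: [0.3, 0.1, -0.8]
gripper_width: 0.192
t 3.67 pos [0.5063 0.2783 0.0912] F [ 0.3  0.1 -0.8] w 0.0164
turn rotvec [ 0.0016 -0.0024 -0.0007] shift now [-0.0003 -0.0006  0.0012] shift after [-0.0003 -0.0006  0.0012]
```

```bash
python3 - <<'E'
from h import *
c=cam("wrist"); save(c,"wrist2.png")
E
```

```text
(no output)
```

View pics/wrist2.png

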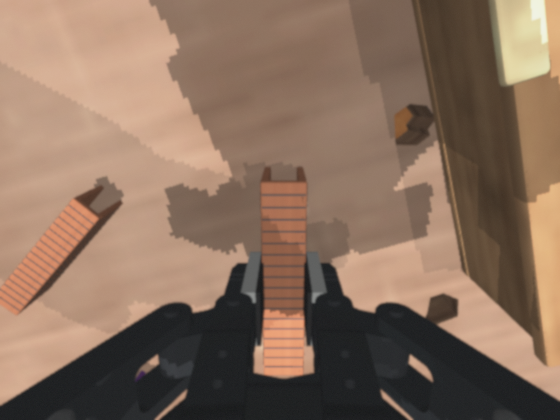

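The picture shows the strip held between the pads, at about (285,280), with the opening at 16.4 mm. The TCP is 91 mm above the strip's underside. Now I'll lift.

```bash
python3 -m creep '[[[0,0,0,0,0,-0.02,0.01],[0,0,0,0,0,-0.03,0.01],[0,0,0,0,0,-0.03,0.01],[0,0,0,0,0,-0.03,0.01],[0,0,0,0,0,-0.02,0.01],[0,0,0,0,0,0,0.01]]]' 60; python3 go.py 0.4837 -0.0300 0.2 92.67
```

```text
t: 4.22
eef_pos: [0.5047, 0.2771, 0.2247]
tool_rot: [-0.0, 0.798, 0.603, -0.001]
contact_force: [1.3, -0.2, -0.0]
gripper_width: 0.193
t 4.22 pos [0.5047 0.2771 0.2247] F [ 1.3 -0.2 -0. ] w 0.0164
turn rotvec [-0.0025  0.0017 -0.323 ] shift now [-0.3012  0.0637  0.0252] shift after [-0.3058 -0.0353  0.0247]
```

```bash
python3 -m creep '[[[0,0,-0.08,0,0,0,0.01],[0,0,-0.08,0,0,0,0.01],[0,0,-0.08,0,0,0,0.01],[0,0,-0.06,0,0,0,0.01],[0,0,0,0,0,0,0.01],[0,0,0,-0.015,-0.002,0,0.01],[0,0,0,-0.025,-0.003,0,0.01],[0,0,0,-0.025,-0.003,0,0.01],[0,0,0,-0.025,-0.003,0,0.01],[0,0,0,-0.025,-0.003,0,0.01],[0,0,0,-0.025,-0.003,0,0.01],[0,0,0,-0.025,-0.003,0,0.01],[0,0,0,-0.025,-0.003,0,0.01],[0,0,0,-0.015,-0.002,0,0.01],[0,0,0,0,0,0,0.01]]]' 60; python3 go.py 0.4837 -0.0300 0.2 92.67
```

```text
t: 5.47
eef_pos: [0.4786, 0.0542, 0.2193]
tool_rot: [-0.002, 0.701, 0.713, -0.005]
contact_force: [-0.8, 0.7, -1.2]
gripper_width: 0.195
t 5.47 pos [0.4786 0.0542 0.2193] F [-0.8  0.7 -1.2] w 0.0167
turn rotvec [-0.0094  0.0036 -0.0307] shift now [-0.0842  0.0039  0.0196] shift after [-0.0843  0.0011  0.0193]
```

```bash
python3 -m creep '[[[-0.009,0.004,-0.03,-0.02,0,0.004,0.01],[0,0,0,-0.025,0,0.004,0.01],[0,0,0,-0.02,0,0.004,0.01],[0,0,0,-0.01,0,0.004,0.01],[0,0,0,0,0,0,0.01],[0,0,0,0,0,0,0.01]]]' 60; python3 go.py 0.4837 -0.0300 0.18 92.67
```

```text
t: 5.97
eef_pos: [0.4788, -0.0246, 0.2015]
tool_rot: [-0.001, 0.694, 0.72, -0.0]
contact_force: [0.5, -0.4, -0.6]
gripper_width: 0.19
t 5.97 pos [ 0.4788 -0.0246  0.2015] F [ 0.5 -0.4 -0.6] w 0.0162
turn rotvec [-0.0015 -0.0013 -0.0103] shift now [-0.0056  0.0047  0.0215] shift after [-0.0056  0.0046  0.0215]
```

```bash
python3 -m creep '[[[-0.001,-0.001,-0.01,-0.005,0.004,0.02,0.01],[0,0,0,0,0,0.001,0.01],[0,0,0,0,0,0,0.01]]]' 60; python3 go.py 0.4837 -0.0300 0.18 92.67; python3 - <<'E'
from h import *
for n in ["wrist","top","scene"]:
    c=cam(n); save(c,n+"3.png"); np.savez(n+"3.npz",**c)
E
```

```text
t: 6.22
eef_pos: [0.4835, -0.0264, 0.1808]
tool_rot: [-0.0, 0.69, 0.724, 0.001]
contact_force: [0.8, 0.4, 0.0]
gripper_width: 0.188
t 6.22 pos [ 0.4835 -0.0264  0.1808] F [0.8 0.4 0. ] w 0.016
turn rotvec [ 0.0007 -0.0017  0.0008] shift now [-0.0036  0.0001  0.0008] shift after [-0.0036  0.0001  0.0008]
```

View pics/wrist3.png

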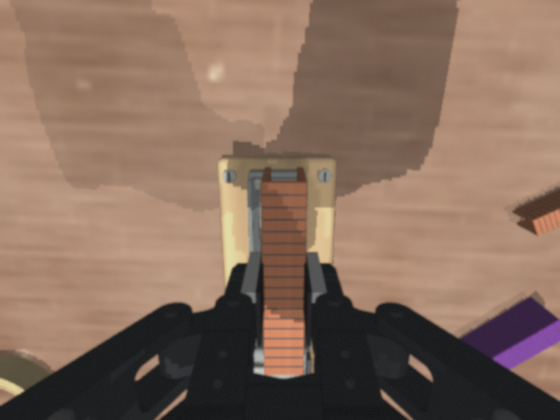

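View pics/scene3.png

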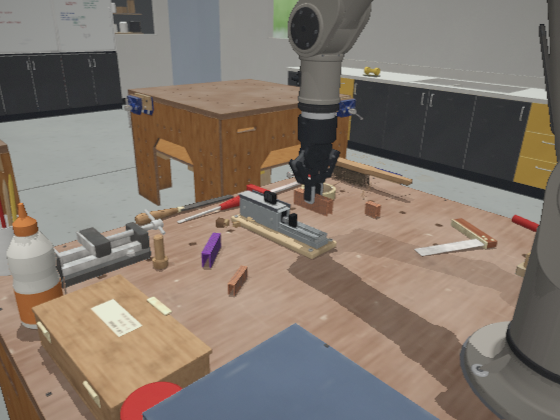

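```bash
python3 - <<'E'
from h import *
c=dict(np.load("wrist3.npz"));im=c["color"][:,:,::-1]
cv2.imwrite("pics/w3z.png",cv2.resize(im[145:265,210:345],None,fx=5,fy=5,interpolation=cv2.INTER_CUBIC))
o=np.array([.5081,-.0289]);a=np.radians(2.67);d=np.array([np.cos(a),np.sin(a)]);n=np.array([-d[1],d[0]])
for nm,uv,h in [("boardL",(219,157.5),.014),("boardR",(336,157.5),.014),("boardL2",(219,250),.014),("strip near L",(262,180),.121),("strip near R",(307,180),.121),("wall",(249,172),.038)]:
    p=ray(c,*uv,h); q=p[:2]-o; print(nm,p.round(4),(q@d).round(4),(q@n).round(4))
E
```

```text
boardL [ 0.4496 -0.0716  0.014 ] -0.0604 -0.0399
boardR [0.4459 0.0085 0.014 ] -0.0604 0.0402
boardL2 [ 0.5187 -0.0721  0.014 ] 0.0086 -0.0436
strip near L [ 0.4393 -0.0364  0.121 ] -0.0691 -0.0043
strip near R [ 0.4385 -0.0192  0.121 ] -0.0691 0.0129
wall [ 0.4537 -0.0487  0.038 ] -0.0552 -0.0173
```

View pics/w3z.png

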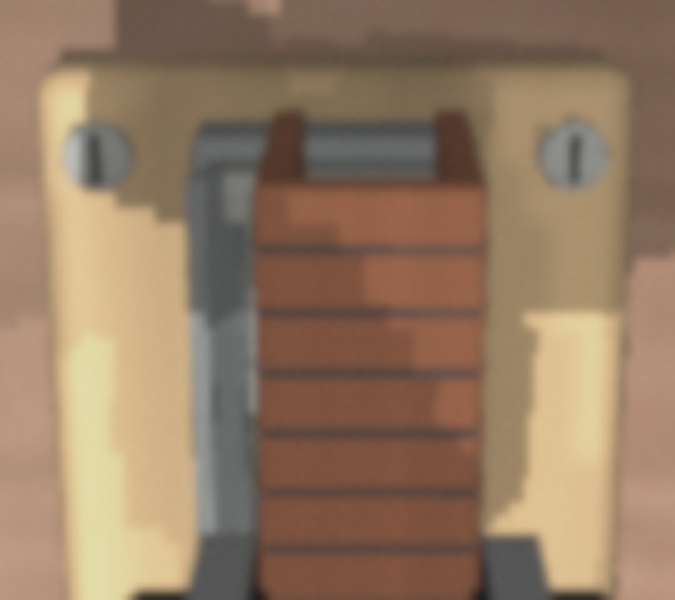

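The picture confirms the strip is held square. Its near end is at magazine x = -69 mm and it sits 4 mm off to +y. I'll correct that and go down to just above the lip.

```bash
python3 -m creep '[[[0,0,0,-0.004,-0.002,0.015,0.01],[0,0,0,0,0,0.015,0.01],[0,0,0,0,0,0.005,0.01],[0,0,0,0,0,0.001,0.01],[0,0,0,0,0,0.001,0.01]]]' 60; python3 go.py 0.4817 -0.0301 0.128 92.67
```

```text
t: 6.78
eef_pos: [0.484, -0.0282, 0.1472]
tool_rot: [0.002, 0.689, 0.725, 0.004]
contact_force: [-0.4, -0.2, -0.9]
gripper_width: 0.191
t 6.78 pos [ 0.484  -0.0282  0.1472] F [-0.4 -0.2 -0.9] w 0.0164
turn rotvec [ 0.0083 -0.0028  0.0037] shift now [-0.0018 -0.0026  0.0192] shift after [-0.0018 -0.0024  0.0192]
```

```bash
python3 -m creep '[[[0.008,-0.003,0.004,-0.003,-0.004,0.012,0.01],[0,0,0,0,0,0.005,0.01],[0,0,0,0,0,0.001,0.01]]]' 60; python3 go.py 0.4817 -0.0301 0.128 92.67
```

```text
t: 7.03
eef_pos: [0.4811, -0.0311, 0.1294]
tool_rot: [0.001, 0.69, 0.723, 0.001]
contact_force: [0.2, 0.3, -0.1]
gripper_width: 0.189
t 7.03 pos [ 0.4811 -0.0311  0.1294] F [ 0.2  0.3 -0.1] w 0.0162
turn rotvec [ 0.0029  0.0002 -0.0001] shift now [0.001  0.0006 0.0014] shift after [0.001  0.0006 0.0014]
```

```bash
python3 -m creep '[[[0.003,0,0,0.0005,0.008,0.002,0.01],[0,0,0,0,0.008,0.001,0.01],[0,0,0,0,0.006,0.001,0.01],[0,0,0,0,0.002,0.001,0.01]]]' 60; python3 go.py 0.5142 -0.0286 0.128 92.67
```

```text
t: 7.37
eef_pos: [0.5056, -0.0297, 0.1235]
tool_rot: [-0.002, 0.691, 0.723, -0.002]
contact_force: [-4.3, 0.8, 2.8]
gripper_width: 0.191
t 7.37 pos [ 0.5056 -0.0297  0.1235] F [-4.3  0.8  2.8] w 0.0163
turn rotvec [-0.0048  0.0002 -0.0006] shift now [ 0.0007  0.0087 -0.0046] shift after [ 0.0007  0.0087 -0.0045]
```

```bash
python3 -m creep '[[[-0.005,0,0,0.0005,0.001,-0.005,0.01],[0,0,0,0,0,0,0.01]]]' 60; python3 go.py 0.5142 -0.0286 0.128 92.67; python3 - <<'E'
from h import *
for n in ["wrist","scene"]:
    c=cam(n); save(c,n+"4.png"); np.savez(n+"4.npz",**c)
im=c["color"][:,:,::-1]
cv2.imwrite("pics/s4z.png",cv2.resize(im[170:260,220:345],None,fx=6,fy=6,interpolation=cv2.INTER_CUBIC))
E
```

```text
t: 7.53
eef_pos: [0.5065, -0.0291, 0.128]
tool_rot: [-0.001, 0.691, 0.723, -0.001]
contact_force: [-2.5, -0.7, 0.5]
gripper_width: 0.192
t 7.53 pos [ 0.5065 -0.0291  0.128 ] F [-2.5 -0.7  0.5] w 0.0164
turn rotvec [-0.0022  0.0002 -0.0006] shift now [ 0.0001  0.0077 -0.    ] shift after [ 0.0001  0.0077 -0.    ]
```

View pics/s4z.png

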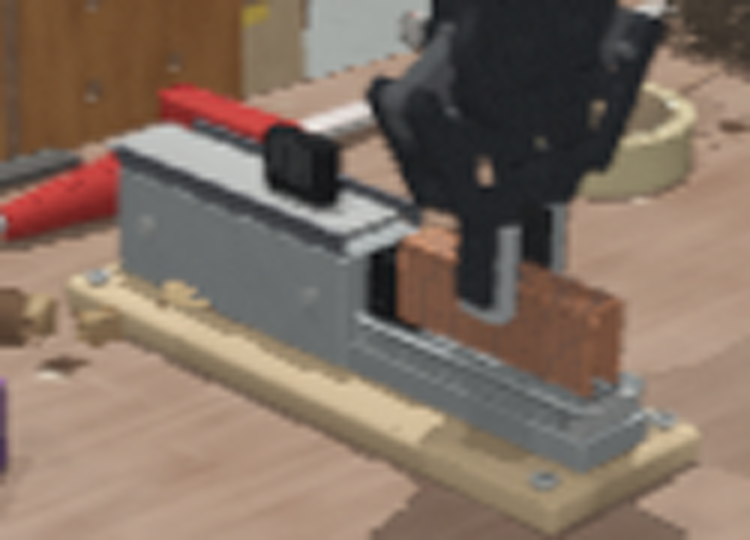

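View pics/wrist4.png

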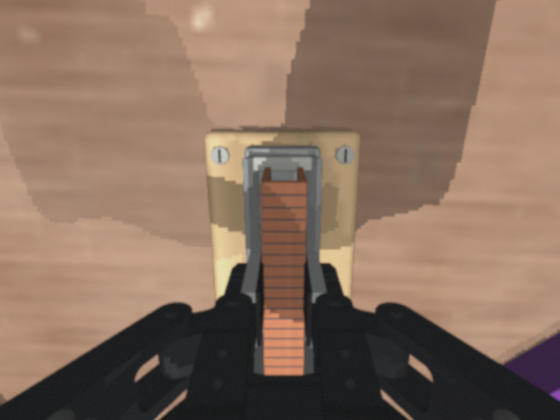

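The strip is level, pressed against the follower and centred between the walls. Its near end, at about (284,182) in the wrist view, is still over the lip. I'll push about 8 mm further.

```bash
python3 -m creep '[[[-0.002,0,0,0,0.006,0,0.01],[0,0,0,0,0.003,0,0.01],[0,0,0,0,0,0,0.01]]]' 60; python3 go.py 0.5142 -0.0286 0.128 92.67
```

```text
t: 7.88
eef_pos: [0.5147, -0.0288, 0.1277]
tool_rot: [-0.001, 0.691, 0.723, -0.001]
contact_force: [-2.7, 0.1, -0.4]
gripper_width: 0.19
t 7.88 pos [ 0.5147 -0.0288  0.1277] F [-2.7  0.1 -0.4] w 0.0162
turn rotvec [-0.002   0.0001 -0.0005] shift now [ 0.0002 -0.0005 -0.0003] shift after [ 0.0002 -0.0005 -0.0003]
```

```bash
python3 - <<'E'
from h import *
c=cam("wrist"); save(c,"wrist5.png"); np.savez("wrist5.npz",**c)
im=c["color"][:,:,::-1]
cv2.imwrite("pics/w5z.png",cv2.resize(im[120:260,200:365],None,fx=4,fy=4,interpolation=cv2.INTER_CUBIC))
o=np.array([.5081,-.0289]);a=np.radians(2.67);d=np.array([np.cos(a),np.sin(a)]);n=np.array([-d[1],d[0]])
for nm,uv,h in [("strip near L",(262,181),.068),("strip near R",(307,181),.068)]:
    p=ray(c,*uv,h); q=p[:2]-o; print(nm,p.round(4),(q@d).round(4),(q@n).round(4))
E
```

```text
strip near L [ 0.4707 -0.0388  0.068 ] -0.0378 -0.0081
strip near R [ 0.4699 -0.0216  0.068 ] -0.0378 0.0091
```

View pics/w5z.png

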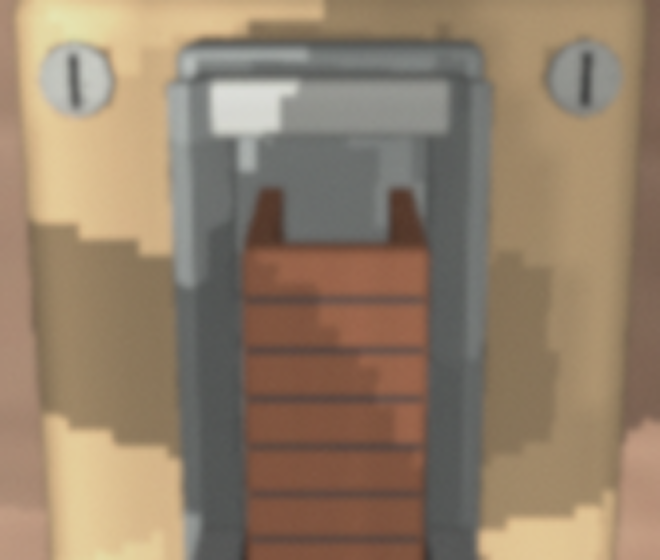

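The near end is at magazine x = -38 mm, clear of the lip at -45 mm, and centred at y = +0.5 mm. Now I'll lower it.

```bash
python3 -m creep '[[[-0.002,0,0,0,-0.001,0.004,0.01],[0,0,0,0,0,0.003,0.01],[0,0,0,0,0,0.001,0.01]]]' 60; python3 go.py 0.5135 -0.0288 0.117 92.67
```

```text
t: 8.18
eef_pos: [0.5137, -0.0288, 0.1194]
tool_rot: [0.0, 0.691, 0.723, 0.0]
contact_force: [-3.4, 0.0, 0.4]
gripper_width: 0.19
t 8.18 pos [ 0.5137 -0.0288  0.1194] F [-3.4  0.   0.4] w 0.0163
turn rotvec [ 0.0012  0.0001 -0.0007] shift now [ 0.0001 -0.0002  0.0024] shift after [ 0.0001 -0.0002  0.0024]
```

```bash
python3 -m creep '[[[0,0,0,0,0,0.002,0.01],[0,0,0,0,0,0.001,0.01]]]' 60; python3 go.py 0.5135 -0.0288 0.117 92.67;python3 -m creep '[[[0,0,0,0,0,0.001,0.01],[0,0,0,0,0,0.0005,0.01]]]' 60; python3 go.py 0.5135 -0.0288 0.117 92.67
```

```text
t: 8.35
eef_pos: [0.5135, -0.0289, 0.1158]
tool_rot: [0.0, 0.691, 0.723, 0.0]
contact_force: [-1.3, 1.2, 10.5]
gripper_width: 0.192
t 8.35 pos [ 0.5135 -0.0289  0.1158] F [-1.3  1.2 10.5] w 0.0164
turn rotvec [ 0.0009  0.0001 -0.0008] shift now [ 0.0001 -0.     -0.0012] shift after [ 0.0001 -0.     -0.0012]
t: 8.52
eef_pos: [0.5135, -0.0289, 0.1159]
tool_rot: [-0.0, 0.691, 0.723, 0.0]
contact_force: [-5.0, -0.1, 3.4]
gripper_width: 0.192
t 8.52 pos [ 0.5135 -0.0289  0.1159] F [-5.  -0.1  3.4] w 0.0164
turn rotvec [ 0.0004 -0.0004 -0.001 ] shift now [ 0.0001 -0.     -0.0011] shift after [ 0.0001 -0.     -0.0011]
```

The strip is on the floor: the force rose to 10 N at TCP z = 0.116. I'll ease it back towards the lip and then open the fingers.

```bash
python3 -m creep '[[[0,0,0,0,-0.003,0,0.01],[0,0,0,0,-0.001,0,0.01],[0,0,0,0,0,0,0.01],[0,0,0,0,0,0,0.025],[0,0,0,0,0,0,0.03],[0,0,0,0,0,0,0.04],[0,0,0,0,0,0,0.045],[0,0,0,0,0,0,0.045]]]' 60; python3 go.py 0.5135 -0.0288 0.117 92.67;  python3 - <<'E'
from h import *
for n in ["wrist","scene"]:
    c=cam(n); save(c,n+"6.png"); np.savez(n+"6.npz",**c)
im=c["color"][:,:,::-1]
cv2.imwrite("pics/s6z.png",cv2.resize(im[170:260,220:345],None,fx=6,fy=6,interpolation=cv2.INTER_CUBIC))
E
```

```text
t: 9.18
eef_pos: [0.5129, -0.0288, 0.1168]
tool_rot: [0.003, 0.691, 0.723, 0.003]
contact_force: [-0.2, 0.1, -0.4]
gripper_width: 0.527
t 9.18 pos [ 0.5129 -0.0288  0.1168] F [-0.2  0.1 -0.4] w 0.045
turn rotvec [ 0.0087 -0.0003 -0.0009] shift now [ 0.      0.0006 -0.0002] shift after [ 0.      0.0006 -0.0002]
```

View pics/s6z.png

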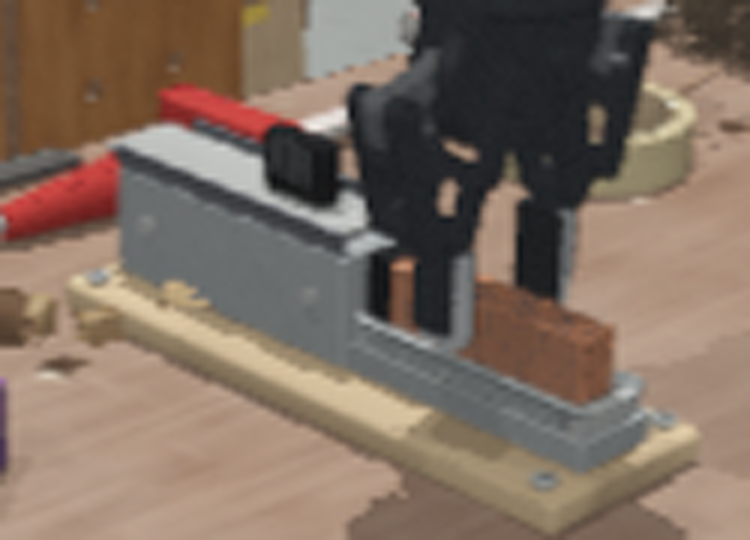

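View pics/wrist6.png

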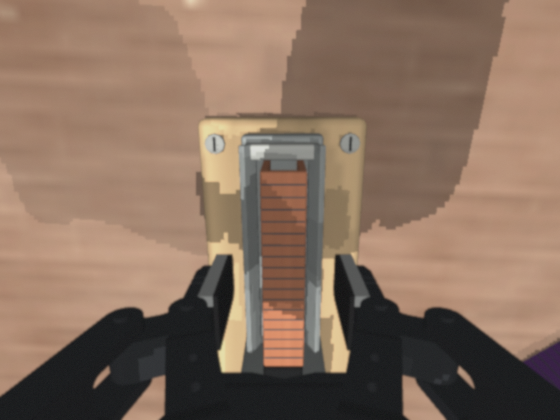

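The strip is down in the channel at the lip and free of the fingers. I'll lift clear and check it.

```bash
python3 -m creep '[[[0,0,0,0,0,-0.015,0.05],[0,0,0,0,0,-0.02,0.05],[0,0,0,0,0,-0.03,0.05],[0,0,0,0,0,-0.03,0.05],[0,0,0,0,0,-0.02,0.05],[0,0,0,0,0,0,0.05]]]' 60; python3 go.py 0.6105 -0.0242 0.18 92.67;  python3 - <<'E'
from h import *
for n in ["wrist","scene","top"]:
    c=cam(n); save(c,n+"7.png"); np.savez(n+"7.npz",**c)
E
```

```text
t: 9.78
eef_pos: [0.5108, -0.029, 0.2348]
tool_rot: [0.001, 0.691, 0.723, 0.001]
contact_force: [0.5, 0.2, -0.5]
gripper_width: 0.582
t 9.78 pos [ 0.5108 -0.029   0.2348] F [ 0.5  0.2 -0.5] w 0.0497
turn rotvec [ 0.0034  0.     -0.001 ] shift now [0.0002 0.0996 0.0551] shift after [0.0001 0.0998 0.0548]
```

View pics/wrist7.png

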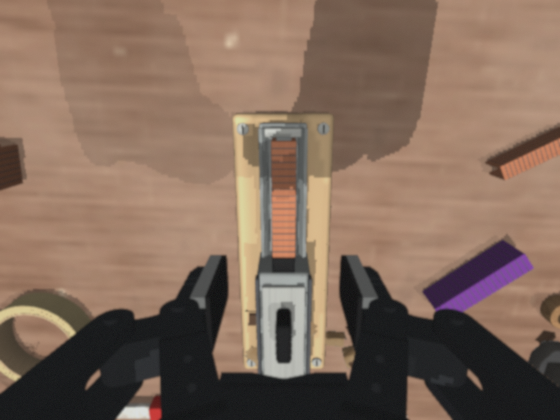

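View pics/scene7.png

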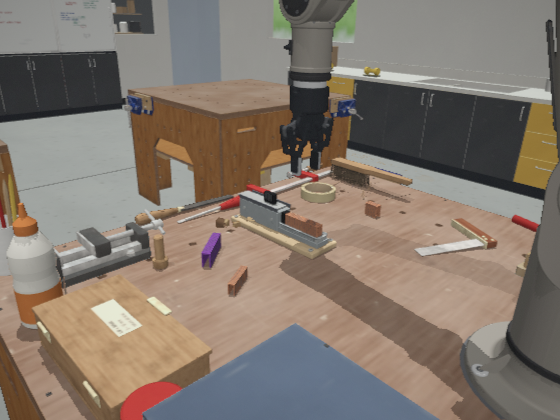

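```bash
python3 - <<'E'
from h import *
c=dict(np.load("wrist7.npz"))
cv2.imwrite("pics/w7z.png",cv2.resize(c["color"][105:385,225:345,::-1],None,fx=2.1,fy=2.1,interpolation=cv2.INTER_CUBIC))
hsv=cv2.cvtColor(c["color"],cv2.COLOR_RGB2HSV)
m=np.zeros((420,560),np.uint8); m[120:265,262:308]=(hsv[120:265,262:308,1]>115)&(hsv[120:265,262:308,0]<13)
m=cv2.morphologyEx(m,cv2.MORPH_CLOSE,np.ones((5,5),np.uint8));m=cv2.morphologyEx(m,cv2.MORPH_OPEN,np.ones((5,5),np.uint8))
n,l,st,ce=cv2.connectedComponentsWithStats(m); k=1+np.argmax(st[1:,4]); print(st[k])
v,u=np.where(l==k); w=np.array([ray(c,a,b,.058)[:2] for a,b in zip(u,v)])
o=np.array([.5081,-.0289]);a=np.radians(2.67);d=np.array([np.cos(a),np.sin(a)]);n=np.array([-d[1],d[0]])
q=w-o; print("strip x",np.percentile(q@d,[0.5,99.5]).round(4),"y",np.percentile(q@n,[2,98]).round(4))
P=cloud(c); z=P[140:258,274:294,2]; print("strip top z: near",np.median(z[5:30]).round(4),"mid",np.median(z[45:70]).round(4),"far",np.median(z[85:110]).round(4))
# tab black
g=c["color"].max(2); mm=np.zeros((420,560),np.uint8); mm[300:370,270:300]=g[300:370,270:300]<60
v,u=np.where(mm); print("tab px",u.min(),u.max(),v.min(),v.max())
for uv in [(285,308),(291,320),(277,320),(284,345)]:
    p=ray(c,*uv,.091);q=p[:2]-o;print(uv,p.round(4),(q@d).round(4),(q@n).round(4))
E
```

```text
[ 272  142   23  116 2569]
strip x [-0.0421  0.0468] y [-0.0078  0.008 ]
strip top z: near 0.0579 mid 0.0579 far 0.0579
tab px 277 290 309 361
(285, 308) [ 0.5786 -0.0245  0.091 ] 0.0706 0.0011
(291, 320) [ 0.5883 -0.0197  0.091 ] 0.0806 0.0054
(277, 320) [ 0.5888 -0.0298  0.091 ] 0.0806 -0.0046
(284, 345) [ 0.61   -0.0238  0.091 ] 0.102 0.0004
```

View pics/w7z.png

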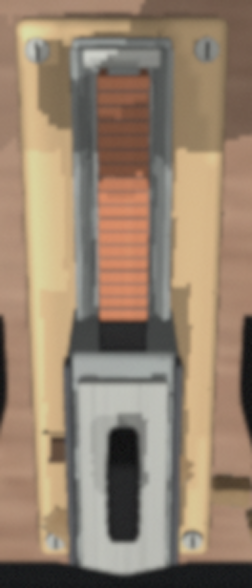

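```bash
python3 - <<'E'
from h import *
c=dict(np.load("wrist7.npz"))
o=np.array([.5081,-.0289]);a=np.radians(2.67);d=np.array([np.cos(a),np.sin(a)]);n=np.array([-d[1],d[0]])
cv2.imwrite("pics/w7l.png",cv2.resize(c["color"][108:160,250:320,::-1],None,fx=9,fy=9,interpolation=cv2.INTER_CUBIC))
for v in range(118,146,1):
    p=ray(c,284,v,.034)[:2]-o;p2=ray(c,284,v,.058)[:2]-o; print(v,c["color"][v,282:287].mean(0).round(),"x@lip",(p@d).round(4),"x@top",(p2@d).round(4))
print(-c["Rm"].T@c["t"])
E
```

```text
118 [189. 161. 122.] x@lip -0.0572 x@top -0.0585
119 [177. 151. 115.] x@lip -0.0565 x@top -0.0578
120 [152. 130.  99.] x@lip -0.0557 x@top -0.0571
121 [130. 112.  87.] x@lip -0.055 x@top -0.0565
122 [112. 101.  85.] x@lip -0.0542 x@top -0.0558
123 [110. 109. 103.] x@lip -0.0535 x@top -0.0551
124 [124. 127. 124.] x@lip -0.0528 x@top -0.0544
125 [128. 132. 130.] x@lip -0.052 x@top -0.0538
126 [115. 119. 116.] x@lip -0.0513 x@top -0.0531
127 [101. 103. 101.] x@lip -0.0505 x@top -0.0524
128 [109. 110. 106.] x@lip -0.0498 x@top -0.0517
129 [128. 129. 124.] x@lip -0.049 x@top -0.051
130 [138. 139. 134.] x@lip -0.0483 x@top -0.0504
131 [138. 139. 134.] x@lip -0.0475 x@top -0.0497
132 [135. 136. 131.] x@lip -0.0468 x@top -0.049
133 [127. 128. 124.] x@lip -0.046 x@top -0.0483
134 [117. 118. 114.] x@lip -0.0453 x@top -0.0476
135 [111. 111. 108.] x@lip -0.0445 x@top -0.0469
136 [104. 105. 102.] x@lip -0.0438 x@top -0.0462
137 [ 98. 100.  98.] x@lip -0.043 x@top -0.0455
138 [ 99. 101.  99.] x@lip -0.0422 x@top -0.0448
139 [99. 99. 97.] x@lip -0.0415 x@top -0.0442
140 [104.  92.  86.] x@lip -0.0407 x@top -0.0435
141 [118.  86.  72.] x@lip -0.0399 x@top -0.0428
142 [137.  91.  69.] x@lip -0.0392 x@top -0.0421
143 [145.  95.  71.] x@lip -0.0384 x@top -0.0414
144 [148.  96.  72.] x@lip -0.0376 x@top -0.0407
145 [147.  96.  72.] x@lip -0.0369 x@top -0.04
[ 0.43655174 -0.03229578  0.30411575]
```

View pics/w7l.png

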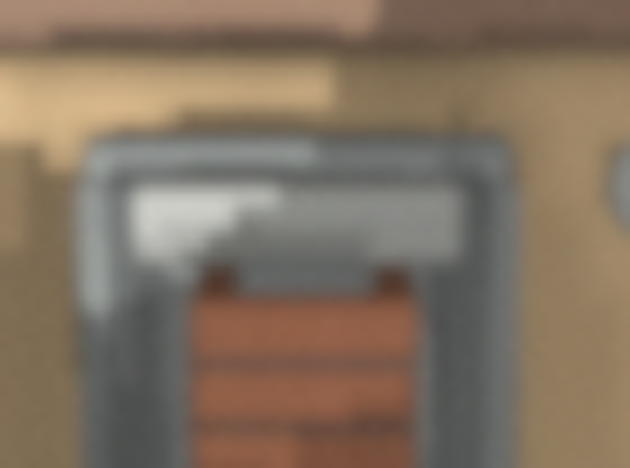

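The strip's top reads 57.9 mm along its whole length, so it is fully down. Its near end is at the lip to within calibration, and the sideways offset is about 0. Next I'll move over the tab.

```bash
python3 -m creep '[[[0.003,0,0,0,0.02,0,0.04],[0,0,0,0,0.025,0.003,0.04],[0,0,0,0,0.025,0.01,0.04],[0,0,0,0,0.02,0.01,0.04],[0,0,0,0,0.005,0.005,0.04],[0,0,0,0,0,0,0.04],[0,0,0,0,0,0,0.04]]]' 40; python3 go.py 0.6105 -0.0241 0.146 92.67
```

```text
t: 10.52
eef_pos: [0.5996, -0.0245, 0.1885]
tool_rot: [-0.009, 0.691, 0.723, -0.01]
contact_force: [0.3, -0.3, 0.1]
gripper_width: 0.467
t 10.52 pos [ 0.5996 -0.0245  0.1885] F [ 0.3 -0.3  0.1] w 0.0399
turn rotvec [-0.0264  0.0003 -0.0005] shift now [-0.0001  0.012   0.0422] shift after [-0.0001  0.0109  0.0425]
```

```bash
python3 -m creep '[[[-0.026,0,0,0,0.01,0.01,0.04],[0,0,0,0,0,0.012,0.04],[0,0,0,0,0,0.006,0.04],[0,0,0,0,0,0,0.04]]]' 40; python3 go.py 0.6105 -0.0241 0.146 92.67; python3 - <<'E'
from h import *
for n in ["wrist","scene"]:
    c=cam(n); save(c,n+"8.png"); np.savez(n+"8.npz",**c)
im=c["color"][:,:,::-1]
cv2.imwrite("pics/s8z.png",cv2.resize(im[150:260,200:345],None,fx=5,fy=5,interpolation=cv2.INTER_CUBIC))
E
```

```text
t: 10.85
eef_pos: [0.6046, -0.0246, 0.1577]
tool_rot: [-0.002, 0.691, 0.723, -0.002]
contact_force: [0.9, 0.1, 0.4]
gripper_width: 0.473
t 10.85 pos [ 0.6046 -0.0246  0.1577] F [0.9 0.1 0.4] w 0.0404
turn rotvec [-0.0062  0.0003 -0.0011] shift now [0.0002 0.006  0.0116] shift after [0.0002 0.0059 0.0117]
```

View pics/wrist8.png

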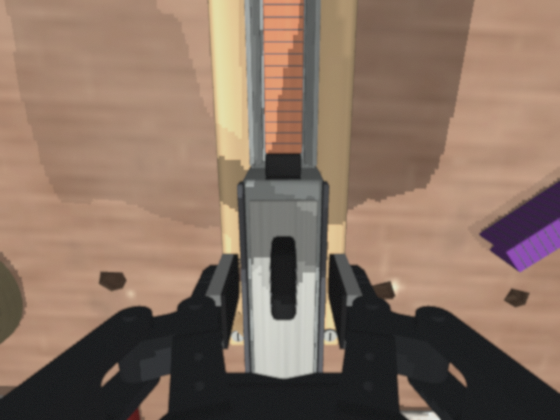

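View pics/s8z.png

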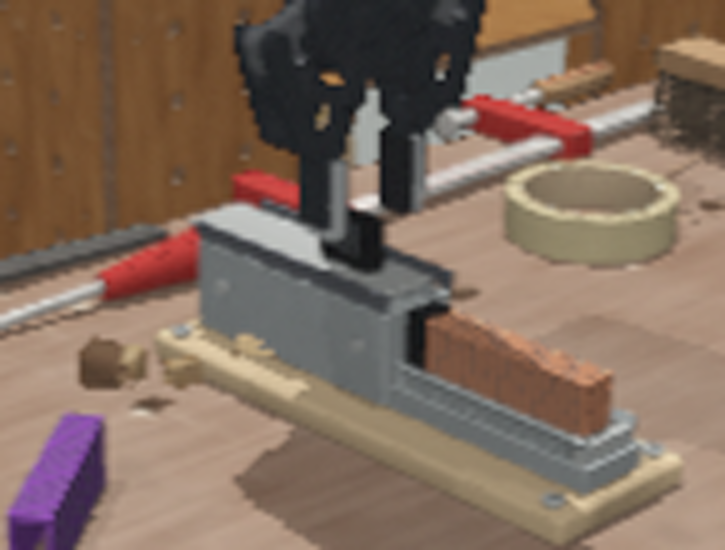

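The tab, at (283,278) in the wrist view, lies midway between the fingers. I'll go down the last 11 mm and close.

```bash
python3 -m creep '[[[-0.006,0,0,0,0.005,0.006,0.04],[0,0,0,0,0,0.003,0.04],[0,0,0,0,0,0,0.03],[0,0,0,0,0,0.001,0.02],[0,0,0,0,0,0.001,0.005],[0,0,0,0,0,0.001,0.005],[0,0,0,0,0,0.001,0.005]]]' 40; python3 go.py 0.6105 -0.0241 0.146 92.67
```

```text
t: 11.53
eef_pos: [0.6128, -0.0244, 0.1493]
tool_rot: [0.003, 0.691, 0.723, 0.003]
contact_force: [-2.1, 0.3, 6.7]
gripper_width: 0.129
t 11.53 pos [ 0.6128 -0.0244  0.1493] F [-2.1  0.3  6.7] w 0.0111
turn rotvec [ 0.0081 -0.0001 -0.001 ] shift now [ 0.0004 -0.0023  0.0033] shift after [ 0.0004 -0.0023  0.0033]
```

```bash
python3 -m creep '[[[0.004,0,0,0,-0.006,0,0.005],[0,0,0,0,-0.01,0,0.005],[0,0,0,0,-0.01,0,0.005],[0,0,0,0,-0.01,0,0.005]]]' 40; python3 go.py 0.4905 -0.0297 0.149 92.67
```

```text
t: 11.87
eef_pos: [0.5768, -0.0261, 0.1493]
tool_rot: [0.003, 0.691, 0.723, 0.003]
contact_force: [1.3, -0.8, 0.5]
gripper_width: 0.124
t 11.87 pos [ 0.5768 -0.0261  0.1493] F [ 1.3 -0.8  0.5] w 0.0106
turn rotvec [ 0.0085  0.0005 -0.0003] shift now [ 0.0004 -0.0864 -0.0004] shift after [ 0.0004 -0.0864  0.0003]
```

```bash
python3 -m creep '[[[0.004,0,0,0,-0.012,0,0.005],[0,0,0,0,-0.012,0,0.005],[0,0,0,0,-0.012,0,0.005],[0,0,0,0,-0.012,0,0.005],[0,0,0,0,-0.012,0,0.005],[0,0,0,0,-0.006,0,0.005]]]' 40; python3 go.py 0.4905 -0.0297 0.149 92.67
```

```text
t: 12.37
eef_pos: [0.5025, -0.0298, 0.1493]
tool_rot: [0.002, 0.691, 0.723, 0.002]
contact_force: [1.7, -0.7, -4.8]
gripper_width: 0.127
t 12.37 pos [ 0.5025 -0.0298  0.1493] F [ 1.7 -0.7 -4.8] w 0.0108
turn rotvec [ 0.0061  0.0004 -0.0004] shift now [ 0.0006 -0.012   0.0002] shift after [ 0.0007 -0.012   0.0003]
```

```bash
python3 -m creep '[[[0,0,0,0,-0.005,0.001,0.005],[0,0,0,0,-0.004,0,0.005],[0,0,0,0,-0.003,0,0.005]]]' 40; python3 go.py 0.4905 -0.0297 0.149 92.67; python3 -m creep '[[[0,0,0,0,-0.003,0,0.005],[0,0,0,0,-0.002,0,0.005]]]' 40; python3 go.py 0.4905 -0.0297 0.149 92.67
```

```text
t: 12.62
eef_pos: [0.4912, -0.0303, 0.1494]
tool_rot: [0.005, 0.691, 0.723, 0.005]
contact_force: [19.8, -0.7, -26.5]
gripper_width: 0.128
t 12.62 pos [ 0.4912 -0.0303  0.1494] F [ 19.8  -0.7 -26.5] w 0.0109
turn rotvec [ 0.015   0.0006 -0.0002] shift now [ 0.0006 -0.0007  0.0004] shift after [ 0.0006 -0.0007  0.0004]
t: 12.78
eef_pos: [0.4905, -0.0303, 0.1494]
tool_rot: [0.01, 0.69, 0.723, 0.009]
contact_force: [6.6, -0.1, -7.1]
gripper_width: 0.125
t 12.78 pos [ 0.4905 -0.0303  0.1494] F [ 6.6 -0.1 -7.1] w 0.0107
turn rotvec [0.027  0.0014 0.0005] shift now [ 0.0006 -0.      0.0004] shift after [0.0006 0.     0.0004]
```

The force rose to 20 N after 122 mm of travel, so the rail is on its stop. Now I'll let go and lift clear.

```bash
python3 -m creep '[[[0,0,0,0,0.0005,0,0.02],[0,0,0,0,0,0,0.04],[0,0,0,0,0,0,0.045],[0,0,0,0,0,0,0.045],[0,0,0,0,0,-0.02,0.045],[0,0,0,0,0,-0.03,0.045],[0,0,0,0,0,-0.03,0.045],[0,0,0,0,0,-0.02,0.045],[0,0,0,0,0,0,0.045],[0,0,0,0,0,0,0.045]]]' 40; python3 - <<'E'
from h import *
print(get_obs()["eef_pos"],get_obs()["contact_force"])
for n in ["wrist","scene","top"]:
    c=cam(n); save(c,n+"9.png"); np.savez(n+"9.npz",**c)
    if n=="wrist":
        o=np.array([.5081,-.0289]);a=np.radians(2.67);d=np.array([np.cos(a),np.sin(a)])
        for v in range(100,240,5): print(v,c["color"][v,270:274].mean(0).round(),"x@65",((ray(c,272,v,.065)[:2]-o)@d).round(4))
    if n=="scene": cv2.imwrite("pics/s9z.png",cv2.resize(c["color"][150:260,200:345,::-1],None,fx=5,fy=5,interpolation=cv2.INTER_CUBIC))
E
```

```text
t: 13.62
eef_pos: [0.4842, -0.0305, 0.2517]
tool_rot: [0.006, 0.691, 0.723, 0.006]
contact_force: [-0.1, 0.6, -1.4]
gripper_width: 0.53
[ 0.4842356  -0.03049889  0.25166359] [-0.12719308  0.57501511 -1.41142338]
100 [167. 136. 115.] x@65 -0.0945
105 [166. 134. 114.] x@65 -0.0911
110 [166. 134. 114.] x@65 -0.0877
115 [154. 124. 105.] x@65 -0.0842
120 [138. 111.  94.] x@65 -0.0808
125 [99. 81. 69.] x@65 -0.0773
130 [98. 81. 68.] x@65 -0.0737
135 [98. 80. 68.] x@65 -0.0702
140 [98. 84. 66.] x@65 -0.0666
145 [120. 103.  79.] x@65 -0.0629
150 [82. 82. 80.] x@65 -0.0593
155 [94. 95. 93.] x@65 -0.0556
160 [108. 108. 105.] x@65 -0.0518
165 [112. 112. 109.] x@65 -0.0481
170 [111. 112. 109.] x@65 -0.0443
175 [112. 112. 109.] x@65 -0.0405
180 [111. 112. 108.] x@65 -0.0366
185 [113. 115. 111.] x@65 -0.0327
190 [180. 181. 175.] x@65 -0.0288
195 [178. 179. 174.] x@65 -0.0248
200 [179. 180. 174.] x@65 -0.0208
205 [179. 180. 174.] x@65 -0.0167
210 [177. 178. 172.] x@65 -0.0126
215 [177. 178. 172.] x@65 -0.0085
220 [177. 178. 172.] x@65 -0.0044
225 [196. 196. 190.] x@65 -0.0001
230 [196. 197. 190.] x@65 0.0041
235 [196. 198. 191.] x@65 0.0084
```

View pics/wrist9.png

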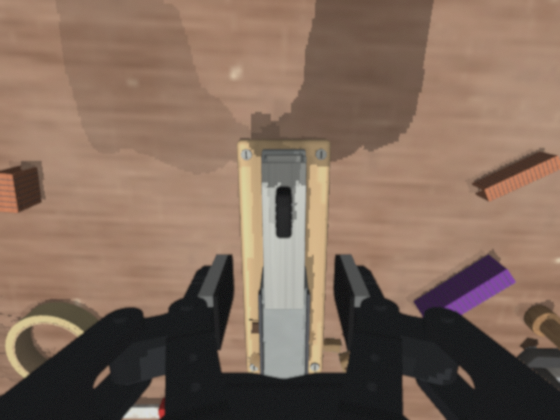

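View pics/s9z.png

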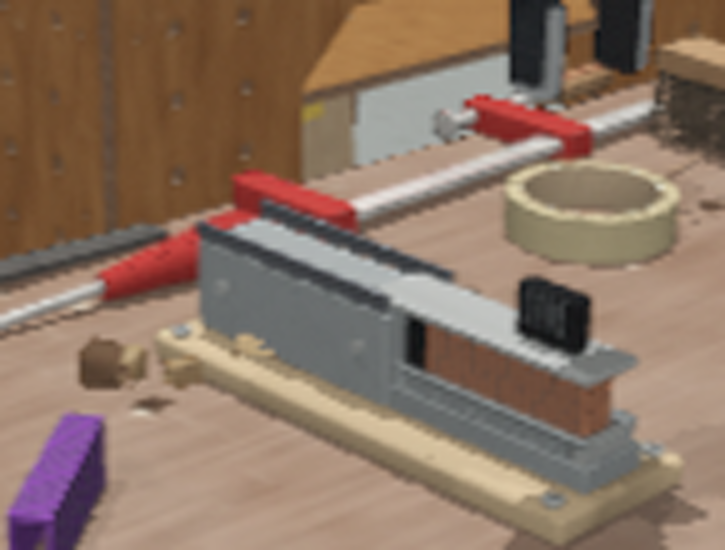

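View pics/top9.png

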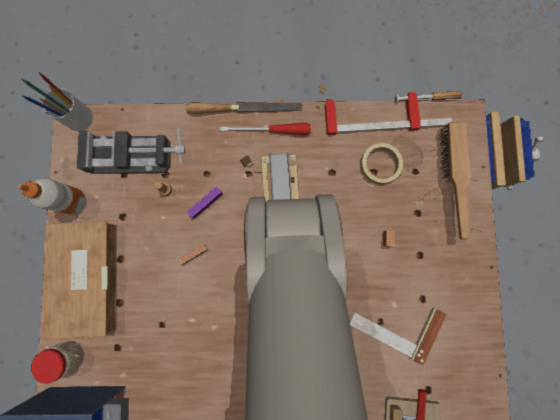

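```bash
python3 - <<'E'
from h import *
c=dict(np.load("wrist9.npz"));o=np.array([.5081,-.0289]);a=np.radians(2.67);d=np.array([np.cos(a),np.sin(a)])
f=lambda v,h:((ray(c,284,v,h)[:2]-o)@d).round(4)
col=c["color"][150:245,282:287].mean((1,2)).round(); b=np.where(col<65)[0]+150; print("tab dark rows",b.min(),b.max(),"rear top x (exp -0.001+rail)",f(b.max()+.5,.091),"front base x (exp -0.035+rail)",f(b.min()-.5,.065))
print([(v,float(c["color"][v,268:276].mean().round()),float(f(v,.065))) for v in range(146,164)])
s=dict(np.load("scene9.npz"));s0=dict(np.load("scene0.npz"))
E
```

```text
tab dark rows 187 236 rear top x (exp -0.001+rail) -0.0014 front base x (exp -0.035+rail) -0.0315
[(146, 100.0, -0.0622), (147, 98.0, -0.0615), (148, 91.0, -0.0607), (149, 81.0, -0.06), (150, 82.0, -0.0593), (151, 91.0, -0.0585), (152, 97.0, -0.0578), (153, 96.0, -0.0571), (154, 92.0, -0.0563), (155, 94.0, -0.0556), (156, 104.0, -0.0548), (157, 111.0, -0.0541), (158, 112.0, -0.0533), (159, 110.0, -0.0526), (160, 107.0, -0.0518), (161, 101.0, -0.0511), (162, 98.0, -0.0503), (163, 102.0, -0.0496)]
```

The tab's rear edge puts the rail at about 0, and the front edge at -52 to -54 mm agrees. The bystanders have not moved and the robot is clear of everything, so I'm handing in.

```bash
python3 -c "
from station import hand_in
print(hand_in())"
```

```text
the job is handed in; nothing more can be done
None
```

I loaded the long copper strip behind the nose lip, slid the cover rail shut over it, and handed the job in at about 14 s of the 64 s allowed. No verdict was reported.

- **Loading:** The strip's end pushed the follower to roughly 0.026, worked out from the position of the strip's near end. I lowered the strip until it met the channel floor (about 10 N), eased it back and released it. On the first part of the push it dipped onto the lip (about 3 N), so I raised it and carried on.
- **Strip check:** With the rail still open, the strip's top read 57.9 mm at the near, middle and far parts, where a seated strip should read 58 mm. It was centred sideways. The raw image put its near end at x = -43 mm. The lip's edge read 2 mm off in the same direction, so I took the strip to be against the lip.
- **Rail check:** I pulled the rail by its tab for 122 mm until the force rose to about 20 N at the stop. The tab's rear edge and the rail's front edge both put it shut, at about 0. The tab's front edge read about 3.5 mm open, which disagrees. I went with the stop force and the other two readings.
- **Other objects:** The stub, tape roll and dog looked unmoved in the last pictures, and the gripper was clear of everything.

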